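Lay the candlestick down in the engraver's cradle

ROBOT

A 7-joint arm with a two-finger parallel gripper is mounted at the origin on the work surface. World frame = base frame: x ahead of the robot, y to its left, z up, the work surface at z = 0. Lengths are in m, angles in rad, forces in N, time in s.
With the tool pointing down it reaches from about 0.35 to 0.9 m from the base axis. Payload 8.1 kg.
Tool frame: the origin (TCP) lies midway between the tips of the shut fingers; the grasp point (between the pads) lies 19 mm behind it; x points along the fingers, y is the direction in which the jaws open and shut, and the axes are right-handed (so a half turn about x gives the same grasp; the last joint's range is limited). The gripper opens to 85 mm and grips with 20 to 120 N. Pads are 22 mm wide; open, the fingers measure 114 mm over their backs; the gripper's body (76 mm by 85 mm) begins 54 mm behind the grasp point. The pads swing forward as they close: fully open they stand 13 mm farther back than shut.
Start: joints at [-1.423, 0.434, 0.025, 1.573, -0.012, 1.134, -0.075], TCP at [0.155, 0.605, 0.231] pointing down, gripper open.
Joint ranges: [-2.62, 2.62], [-0.44, 2.09], [-1.27, 1.32], [0.08, 2.57], [-1.32, 4.46], [0.12, 2], [-2.74, 2.74]. Speed limits (rad/s): [2.22, 2.22, 3.01, 3.01, 3.14, 3.14, 3.14].

INTERFACE

Orientations are given as a unit quaternion [w, x, y, z].
In Python, from bench import ctrl, viewer, ticket, spotter gives the robot as it stands.
- The arm moves only by the tool arm_command, never from a script. Its argument "commands" is a list of rows, each a list of 3 entries, a list of its own where there are three numbers: the shift along the tool's x, y, z in m, then the turn, a rotation vector about the tool's x, y, z in rad, then the closure in counts, from 0 (fully open) to 255 (shut). A call has 1 to 20 rows; each row is the pose to reach, as a shift and turn from the pose measured when the call began, along the tool's axes at that moment; what a row does not reach only later rows make up. A row lasts 1/8 s, in which the tool goes at most 62.5 mm and 10.7 degrees, less where a joint would pass 70% of its speed; a pose out of reach is approached as far as the arm can. A call with a gripper value outside its range is refused whole. The fingers move at their own pace and stop on an object; "newtons" is the grip in N (left out, the last holds). Time passes only in rows, so rows that repeat a pose let the fingers close. It gives the time, the measured TCP pose, the force and the opening at its end, in the units of the state.
- ctrl.observe(): the state, without advancing time (a new reading comes with each control period).
- viewer.read_camera(name): name is "side" or "top"; returns the picture (420x560x3 uint8, red, green, blue); there is no depth.
- viewer.camera_model(name): a dict with "fx", "fy", "cx", "cy" (pixels), "position" and "rotation" of the camera in the world. Camera axes: x right, y up, looking along -z (the intrinsics and any distortion apply to the point x, -y, -z); pixel columns grow to the right and rows downward; lengths in m; the calibration is good to about 2 mm. A picture is of the moment at which its call begins. camera_model takes no time and is no camera call.
- ticket.job_done(): hands the job in, once; it reports no verdict.
Trained networks look in the newest picture that a camera, given by its name, has taken for a name from the list of things; names that differ only in an ending like _2 or _b are one class to them, and where a whole thing is asked for, a point or a joint stands for the part that bears it (a point fixed in the world has none). Each returns a list of dicts, best first, with "score" (0 to 1); they miss things now and then, are a little off and sometimes report something else, mostly with a low value. They report only what shows in the picture. A call takes as long as a camera call. They do not tell look-alikes from the thing itself.
- spotter.cut_out(thing, camera): "mask" (420x560 bool, what is visible of it) and "extent" ([centre column, centre row, width, height] in pixels, round what is visible of it).
The state is a dict: "clock": time; "joint_positions": joint angles; "joint_vel": joint speeds; "tau": joint torques, N m; "tcp_pos": TCP position; "tool_rot": TCP orientation; "wrist_force": force on the tool from outside, world axes, zero at the start; "moment": the same for the moment, N m; "gripper_width": opening from 0.0 (shut) to 1.0 (fully open).
Only numpy, scipy, OpenCV 4.12 (cv2) and the standard library are available. Lean on these libraries where they do the work, as an engineer would, in place of code of your own. Each camera call takes 0.05 s, during which the arm holds its last target.

TASK

The tall brass candlestick stands on the engraver's cradle board; without gripping it, push its top with the fingertips so that it tips over slowly onto its side and its stem comes down gently on the cork bar, between the two wooden prongs, ready for engraving. Do not let it drop or lift it off: the lower edge of its foot stays on the board all the time. Leave the other things on the bench where they are, and finish clear of everything.

Things in the scene. Friction and masses are not known exactly. Their poses are not given: they have to be found in the camera images.
- cradle: Wooden cradle screwed to the bench: a board 310 x 150 x 12 mm (x, y, z) with a cork-covered bar held across it by two prongs. Origin at the centre of the board's underside, on the bench; x runs along the board from where the candlestick stands towards the bar, z up. The board's top is 12 mm above the bench.
- bar (a point): Middle of the level cork bar (20 mm thick rod along the cradle's y), at x = 77.5 mm in the cradle's frame, 85.5 mm above the bench. It spans the 90 mm gap between two upright wooden prongs (28 x 16 mm, centred 53 mm to either side of this point) that reach 130 mm above the bench.
- candlestick: Loose brass candlestick, 200 mm tall, 0.6 to 0.95 kg: weighted square foot 110 x 110 x 14 mm, flare 80 mm wide at its bottom, stem 20 mm thick (38 to 150 mm up), solid cup 40 mm thick (162 to 200 mm up, with a thin lip). Origin at the centre of the foot's underside, z along the stem to the cup, x towards the bar (within 5 degrees of the cradle's x). Starts upright on the board.
- toe (a point): On the candlestick: middle of the foot's lower edge on the bar side (x = 55 mm, z = 0 in the candlestick's frame), the edge it tips about. The centre of mass is about 30 mm up: a push of 2 to 3 N at the cup starts it tipping; let go before about 60 degrees of tilt it falls back upright, beyond that it goes over by itself.
- stem (a point): On the candlestick: the point on the stem's axis 125 mm from the foot's underside, near where it meets the bar. Lying on the bar, the candlestick is tilted about 70 degrees from upright.
- vase: Loose brass vase with a belly, 130 mm tall, 76 mm wide, standing; origin at the centre of its underside. To be left alone.
- beaker: Loose silvery open beaker, 80 mm tall, 68 mm wide, standing; origin at the centre of its underside. To be left alone.
- hammer: Loose hammer, 240 mm long, lying along its x axis; to be left alone.
- punch_block: Loose wooden block 70 x 110 x 45 mm with eight steel punches standing in it, 110 mm tall in all; origin at the centre of its underside. To be left alone.
Not all that is in view belongs to the job. What is shaped like the candlestick but black or blue is not meant.

How it is judged:
On the way:
1. the candlestick leans well over, in touch with the fingers (angle between candlestick's own z axis and vertical above 0.35 rad and contact force between the fingers and candlestick above 0.1 N), for 0.1 s.
At the end, for the whole second after the job is handed in: The candlestick rests tilted 62 to 77 degrees, its stem on the cork bar between the prongs (stem point within 40 mm of the bar along the board, 42 mm of the middle across it, 90 to 135 mm above the bench), the lower edge of its foot still on the board (within 10 mm) (angle between candlestick's own z axis and vertical between 1.08 and 1.34 rad and x of stem in the frame of cradle between 0.04 and 0.12 m and y of stem in the frame of cradle between -0.042 and 0.042 m and z of stem in the frame of cradle between 0.09 and 0.135 m and height (world z) of toe below 0.022 m and linear speed of candlestick below 0.02 m/s and angular speed of candlestick below 0.1 rad/s); the robot touches nothing.
It fails at once if the candlestick turns faster than 2.2 rad/s: it is knocked over or dropped (angular speed of candlestick above 2.2 rad/s).
It fails at once if the candlestick is lifted: its foot edge rises more than 18 mm off the board (height (world z) of toe above 0.03 m).
It fails at once if the fingers squeeze or press the candlestick with more than 25 N (contact force between the fingers and candlestick above 25 N).
It fails at once if the vase, beaker, hammer or punch block is moved by more than 20 mm (distance of any of vase, beaker, hammer, punch_block from where it was at the start of the episode above 0.02 m).
It also fails if it takes over 61 s, if anything falls off the work surface, if the arm or the gripper's body presses on something with over 40 N, if the wrist force passes 120 N, or if a joint passes its speed limit or range.

## Working session

There is one attempt and no reset: what is moved stays moved. The work goes in short steps, Python scripts to look and compute and a tool call to move; the robot and the scene stay as the last step left them, time stands still between calls to the robot, and variables do not carry over. Pictures are saved under pics/ and viewed, and the job is handed in when it is done.

Besides the shell and the picture viewer there is one more tool, called after ">>>" by a JSON object that holds its "fn" and its "kwargs", one argument or row to a line. arm_command: Moves the arm, as the interface text tells. Its arguments: {"type":"object","properties":{"commands":{"type":"array"},"newtons":{"type":"number"}},"required":["commands"]}

```bash
mkdir -p pics; ls
python3 - <<'E'
from bench import ctrl, viewer
import cv2
for n in("side","top"):
    im=viewer.read_camera(n); cv2.imwrite(f"pics/{n}0.png",im[:,:,::-1]); print(n,viewer.camera_model(n))
print(ctrl.observe())
E
```

```text
pics
side {'fx': 467.0532075452765, 'fy': 467.0532075452765, 'cx': 274.30167245515486, 'cy': 203.6240567854829, 'position': array([ 0.2207813 , -0.93685202,  1.18920432]), 'rotation': array([ 0.92311802,  0.3583675 , -0.05791114, -0.12677596])}
top {'fx': 424.6062534649376, 'fy': 424.6062534649376, 'cx': 278.8628227612977, 'cy': 208.75773250693743, 'position': array([0.36393601, 0.01409608, 1.30672537]), 'rotation': array([-0.6962066 , -0.04236395,  0.03958811,  0.71549595])}
{'clock': 0.1, 'joint_positions': array([-1.42261245,  0.43516499,  0.02498558,  1.57397673, -0.01158229,
        1.13397508, -0.07507472]), 'joint_vel': array([ 0.00129187, -0.00233666,  0.00033486, -0.00425201,  0.0012402 ,
       -0.00041319,  0.00010708]), 'tau': array([ 3.84294413e-03, -6.71754313e+01,  1.02855004e+00, -3.16903567e+01,
        1.58227980e-02,  7.20444397e-03, -3.56999158e-05]), 'tcp_pos': array([0.15505723, 0.60501815, 0.23060868]), 'tool_rot': array([ 0.70154388,  0.0879622 ,  0.7015618 , -0.08893752]), 'wrist_force': array([ 0.15007199, -0.27690947,  0.27682104]), 'moment': array([-0.02322807, -0.05624059,  0.05351164]), 'gripper_width': 0.9989909204567892}
```

View pics/side0.png

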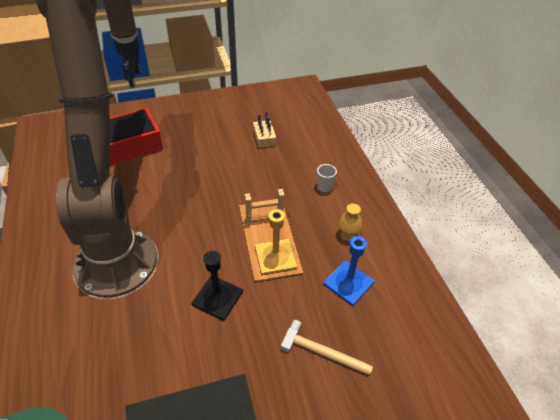

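View pics/top0.png

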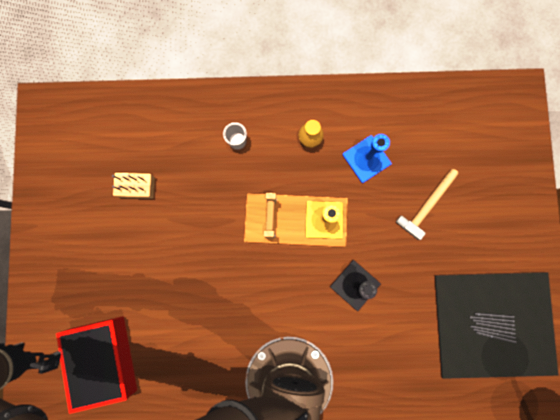

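The brass candlestick is at top (325,218), with the bar at (270,215), so it tips towards world +y. Black (355,285) and blue (370,155) look-alikes stand nearby. Next I measure the poses.

```bash
cat > h.py <<'E'
import numpy as np, cv2
from bench import ctrl, viewer, spotter
from scipy.spatial.transform import Rotation as R
def rot(q): return R.from_quat([q[1],q[2],q[3],q[0]])
CM={n:viewer.camera_model(n) for n in("side","top")}
def proj(n,P):
    m=CM[n]; c=rot(m["rotation"]).inv().apply(np.atleast_2d(P)-m["position"]); 
    return np.c_[m["cx"]+m["fx"]*c[:,0]/-c[:,2], m["cy"]+m["fy"]*(-c[:,1])/-c[:,2]]
def ray(n,uv):
    m=CM[n]; uv=np.atleast_2d(uv)
    d=np.c_[(uv[:,0]-m["cx"])/m["fx"],-(uv[:,1]-m["cy"])/m["fy"],-np.ones(len(uv))]
    return m["position"],rot(m["rotation"]).apply(d)
def onz(n,uv,z):
    o,d=ray(n,uv); return o+d*((z-o[2])/d[:,2])[:,None]
E
python3 - <<'E'
from h import *
print({k:CM['top'].keys() for k in ['top']})
for n in("side","top"):
    im=viewer.read_camera(n)
    for t in("candlestick","cradle","vase","beaker","hammer","punch_block"):
        for r in spotter.cut_out(t,n)[:4]:
            m=r["mask"]; rc=cv2.minAreaRect(np.argwhere(m)[:,::-1].astype(np.float32))
            print(n,t,round(r["score"],2),np.round(r["extent"],1),np.round(cv2.boxPoints(rc),1).tolist())
    c={"side":(200,180,330,300),"top":(235,180,360,260)}[n]
    z=cv2.resize(im[c[1]:c[3],c[0]:c[2]],None,fx=6 if n=="top" else 5,fy=6 if n=="top" else 5,interpolation=cv2.INTER_CUBIC)
    cv2.imwrite(f"pics/{n}z.png",z[:,:,::-1])
E
```

```text
{'top': dict_keys(['fx', 'fy', 'cx', 'cy', 'position', 'rotation'])}
side candlestick 0.93 [348.2 272.1  50.2  67.9] [[321.5, 285.5], [355.20001220703125, 232.39999389648438], [390.79998779296875, 255.0], [357.1000061035156, 308.1000061035156]]
side candlestick 0.83 [276.6 244.2  40.4  62.5] [[246.89999389648438, 215.89999389648438], [282.1000061035156, 207.3000030517578], [297.0, 268.29998779296875], [261.79998779296875, 276.8999938964844]]
side candlestick 0.57 [217.4 285.2  52.5  69.7] [[189.0, 310.70001220703125], [205.3000030517578, 248.1999969482422], [250.39999389648438, 260.0], [234.10000610351562, 322.3999938964844]]
side cradle 0.82 [270.9 234.1  65.7  95.6] [[236.3000030517578, 196.1999969482422], [284.20001220703125, 186.1999969482422], [302.6000061035156, 273.70001220703125], [254.6999969482422, 283.70001220703125]]
side vase 0.61 [352.4 225.2  21.1  38.4] [[339.0, 204.0], [361.0, 204.0], [361.0, 240.0], [339.0, 240.0]]
side hammer 0.6 [326.9 346.4  92.5  55.9] [[279.3999938964844, 347.20001220703125], [293.6000061035156, 318.79998779296875], [376.0, 360.0], [361.7999877
[... 890 characters left out ...]
.1000061035156, 116.9000015258789], [327.8999938964844, 135.3000030517578], [308.20001220703125, 151.0]]
top beaker 0.56 [235.1 137.6  24.8  28.4] [[223.0, 122.0], [246.0, 122.0], [246.0, 149.0], [223.0, 149.0]]
top beaker 0.43 [311.7 131.1  20.2  23.1] [[294.0, 128.0], [315.20001220703125, 117.4000015258789], [326.20001220703125, 139.39999389648438], [305.0, 150.0]]
top hammer 0.63 [426.8 205.4  55.1  68. ] [[395.5, 220.5], [450.5, 165.5], [471.5, 186.5], [416.5, 241.5]]
top punch_block 0.57 [132.9 183.4  40.8  28.5] [[112.0, 172.0], [153.0, 172.0], [153.0, 198.0], [112.0, 198.0]]
top punch_block 0.35 [425.8 204.2  58.5  66.7] [[395.5, 220.5], [450.0, 166.0], [470.5, 186.5], [416.0, 241.0]]
```

View pics/sidez.png

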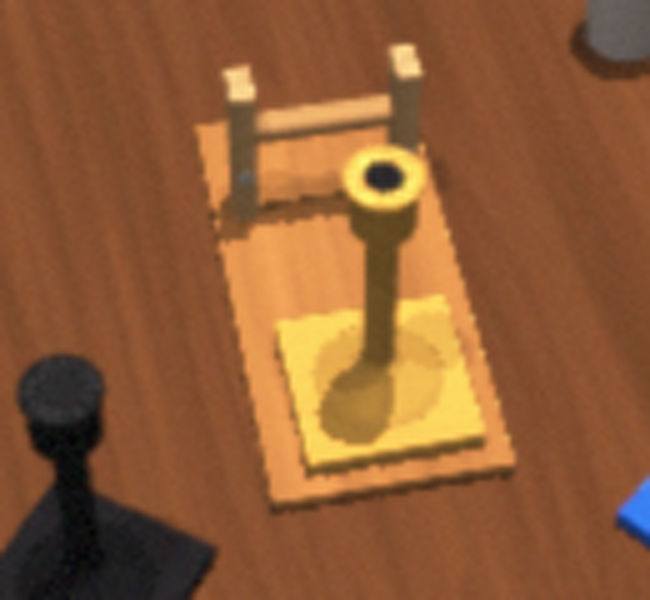

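View pics/topz.png

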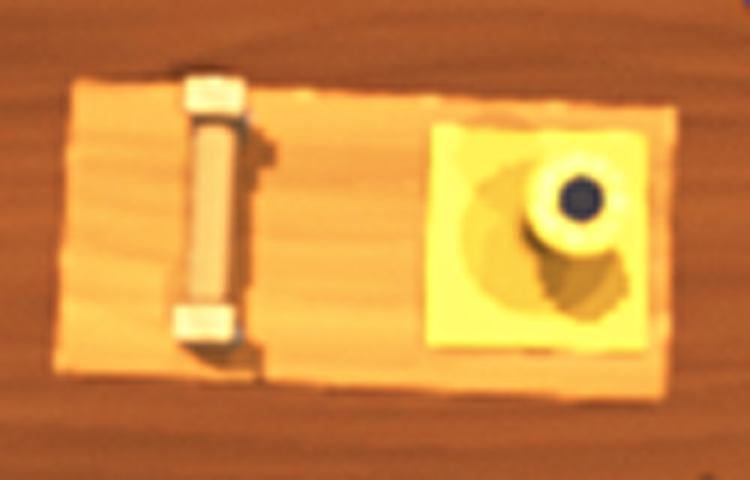

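Run:
```python
from h import *
T=lambda a:np.array(a)/6+[235,180]-0.4
S=lambda a:np.array(a)/5+[200,180]-0.4
bt=onz('top',T([(72,80),(677,107),(665,400),(55,372)]),.012); print(np.round(bt,4),'size',np.linalg.norm(bt[0]-bt[1]),np.linalg.norm(bt[1]-bt[2]),np.linalg.norm(bt[2]-bt[3]))
bs=onz('side',S([(197,126),(513,465),(270,500)]),.012); print('side board far-near',np.round(bs,4))
ft=onz('top',T([(432,123),(648,132),(645,348),(426,346)]),.026); print(np.round(ft,4),ft.mean(0))
fs=onz('side',S([(275,322),(308,466),(485,437),(445,297)]),.026); print(np.round(fs,4),fs.mean(0))
print('cup',onz('top',T([(580,198)]),.212),onz('side',S([(384,178)]),.212))
print('bar', onz('top',T([(214,210)]),.0955))
print('prong tops',onz('top',T([(214,97),(207,324)]),.130),onz('side',S([(240,83),(405,62)]),.130))
for n,t,p,z in [('top','vase',(311,128),.13),('side','vase',(353,210),.13),('top','blue',(380,142),.2),('side','blue',(357,243),.2),('top','black',(368,290),.2)]:
  print(t,onz(n,[p],z))
```

```text
[[ 0.5667  0.1153  0.012 ]
 [ 0.544  -0.1947  0.012 ]
 [ 0.3946 -0.1818  0.012 ]
 [ 0.4172  0.1266  0.012 ]] size 0.31081832953819605 0.14998018199102112 0.3092682051475476
side board far-near [[ 0.4193  0.1235  0.012 ]
 [ 0.5403 -0.1963  0.012 ]
 [ 0.3929 -0.1816  0.012 ]]
[[ 0.5374 -0.068   0.026 ]
 [ 0.5297 -0.1772  0.026 ]
 [ 0.4205 -0.1708  0.026 ]
 [ 0.4245 -0.0611  0.026 ]] [ 0.47803558 -0.11926018  0.026     ]
[[ 0.4263 -0.0638  0.026 ]
 [ 0.4185 -0.1734  0.026 ]
 [ 0.5266 -0.1815  0.026 ]
 [ 0.535  -0.0729  0.026 ]] [ 0.47660968 -0.12291806  0.026     ]
cup [[ 0.47773    -0.11879383  0.212     ]] [[ 0.47681985 -0.12189195  0.212     ]]
bar [[0.48889991 0.04204389 0.0955    ]]
prong tops [[0.53833641 0.03994039 0.13      ]
 [0.43251486 0.04578595 0.13      ]] [[0.43345697 0.04567213 0.13      ]
 [0.53812905 0.03627411 0.13      ]]
vase [[ 0.73032105 -0.08101913  0.13      ]]
vase [[ 0.72988854 -0.09456953  0.13      ]]
blue [[ 0.6647835  -0.25802641  0.2       ]]
blue [[ 0.66086532 -0.26344877  0.2       ]]
black [[ 0.27694599 -0.20610194  0.2       ]]
```

```bash
cat >> h.py <<'E'
CD=np.array([0.073,0.9973,0]); CD/=np.linalg.norm(CD)      # cradle x in world
LAT=np.cross([0,0,1],CD)                                    # cradle y
C0=np.array([0.4774,-0.1205,0.012]); TOE=C0+0.055*CD
s=ctrl.observe(); TP=s["tcp_pos"]; TR=rot(s["tool_rot"])
def tool_R(phi,sign):
    x=np.array([0,0,-1.]); y=CD*sign; M=np.c_[x,y,np.cross(x,y)]
    return R.from_rotvec(LAT*phi)*R.from_matrix(M)          # phi>0: stick-like lean towards +CD
def rel(P,Q): # shift & turn in the tool frame
    return np.round(TR.inv().apply(P-TP),4), np.round((TR.inv()*Q).as_rotvec(),4)
E
python3 - <<'E'
from h import *
print(TR.as_matrix().round(3),TP)
for sg in(1,-1):
    print(sg, rel(np.array([.49,.08,.36]),tool_R(0,sg)),rel(np.array([.49,.08,.36]),tool_R(0.8,sg)))
E
```

```text
[[ 0.     0.248  0.969]
 [ 0.     0.969 -0.248]
 [-1.     0.     0.   ]] [0.15514487 0.60545426 0.23132547]
1 (array([-0.1287, -0.4259,  0.4548]), array([-0.1778,  0.    , -0.    ])) (array([-0.1287, -0.4259,  0.4548]), array([-0.1682, -0.0711, -0.7979]))
-1 (array([-0.1287, -0.4259,  0.4548]), array([ 2.9638e+00, -1.0000e-04, -0.0000e+00])) (array([-0.1287, -0.4259,  0.4548]), array([ 2.7411, -1.159 ,  0.1033]))
```

>>> {"fn": "arm_command", "kwargs": {
  "commands": [
    [[-0.06, 0, 0], [0, 0, 0], 0],
    [[-0.1287, 0, 0], [0, 0, 0], 0],
    [[-0.1287, -0.043, 0.045], [-0.02, 0, 0], 0],
    [[-0.1287, -0.085, 0.09], [-0.04, 0, 0], 0],
    [[-0.1287, -0.128, 0.135], [-0.05, 0, 0], 0],
    [[-0.1287, -0.17, 0.18], [-0.07, 0, 0], 0],
    [[-0.1287, -0.213, 0.225], [-0.09, 0, 0], 0],
    [[-0.1287, -0.256, 0.27], [-0.11, 0, 0], 0],
    [[-0.1287, -0.298, 0.315], [-0.12, 0, 0], 0],
    [[-0.1287, -0.34, 0.36], [-0.14, 0, 0], 0],
    [[-0.1287, -0.383, 0.41], [-0.16, 0, 0], 0],
    [[-0.1287, -0.4259, 0.4548], [-0.1778, 0, 0], 0],
    [[-0.1287, -0.4259, 0.4548], [-0.1778, 0, 0], 0],
    [[-0.1287, -0.4259, 0.4548], [-0.1778, 0, 0], 0]
  ]
}}

```text
clock: 2.55
tcp_pos: [0.4898, 0.0801, 0.3599]
tool_rot: [0.707, 0.026, 0.707, -0.026]
wrist_force: [0.6, -0.4, -0.9]
gripper_width: 0.996
```

>>> {"fn": "arm_command", "kwargs": {
  "commands": [
    [[0, 0, 0], [0, 0, -0.17], 80],
    [[0, 0, 0], [0, 0, -0.34], 80],
    [[0, 0, 0], [0, 0, -0.51], 80],
    [[0, 0, 0], [0, 0, -0.68], 80],
    [[0, 0, 0], [0, 0, -0.85], 80],
    [[0, 0, 0], [0, 0, -1.02], 80],
    [[0, 0, 0], [0, 0, -1.15], 80],
    [[0, 0, 0], [0, 0, -1.15], 80],
    [[0, 0, 0], [0, 0, -1.15], 80]
  ]
}}

```text
clock: 3.68
tcp_pos: [0.4899, 0.0805, 0.3603]
tool_rot: [0.58, -0.361, 0.608, -0.405]
wrist_force: [-0.2, -0.1, 0.7]
gripper_width: 0.692
```

Run:
```python
from h import *
print(s["joint_positions"],s["gripper_width"],s["tcp_pos"],TR.as_matrix().round(3))
for n in("side","top"):
    cv2.imwrite(f"pics/{n}1.png",viewer.read_camera(n)[:,:,::-1])
```

```text
[-1.03905796  0.59002253  0.44025292  1.60871889  0.60500711  1.77675876
  0.80361447] 0.6924443915946547 [0.48986203 0.08045569 0.36032987] [[-0.066  0.031  0.997]
 [-0.909  0.411 -0.073]
 [-0.412 -0.911  0.001]]
```

View pics/side1.png

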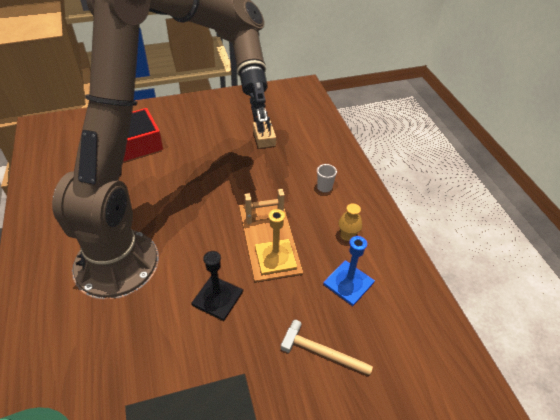

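View pics/top1.png

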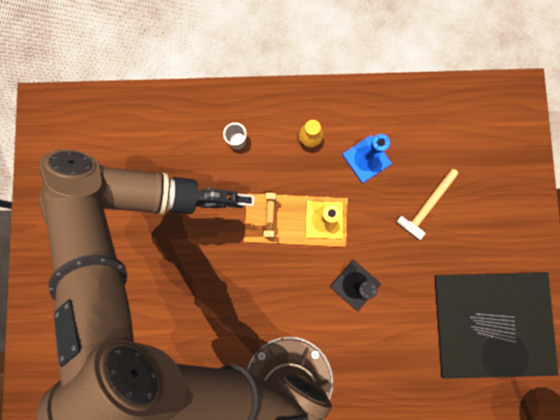

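```bash
cat >> h.py <<'E'
def pose(th,phi,w=.0535,st=.168,b=.006,center=False):
    e=lambda a,sv: TOE+CD*(a*np.cos(th)+sv*np.sin(th))+np.array([0,0,1])*(-a*np.sin(th)+sv*np.cos(th))
    Q=tool_R(phi,1)
    if center: return e(-.055,st),Q
    return e(-.075,st+b)+Q.apply([b,w/2,0]),Q
E
python3 - <<'E'
from h import *
P,Q=pose(0,0,center=True); print(P)
print(rel(P+[0,0,.17],Q))
E
```

```text
[ 0.4774 -0.1205  0.18  ]
(array([ 0.1872, -0.0727,  0.0024]), array([-2.5000e-03,  5.0000e-04,  1.1456e+00]))
```

>>> {"fn": "arm_command", "kwargs": {
  "commands": [
    [[0.023, -0.009, 0], [0, 0, 0.143], 80],
    [[0.047, -0.018, 0.001], [0, 0, 0.286], 80],
    [[0.07, -0.027, 0.001], [0, 0, 0.43], 80],
    [[0.094, -0.036, 0.001], [-0.001, 0, 0.573], 80],
    [[0.117, -0.045, 0.0015], [-0.001, 0, 0.716], 80],
    [[0.14, -0.054, 0.002], [-0.002, 0, 0.859], 80],
    [[0.164, -0.064, 0.002], [-0.002, 0, 1.0], 80],
    [[0.1872, -0.0727, 0.0024], [-0.0025, 0.0005, 1.1456], 80],
    [[0.1872, -0.0727, 0.0024], [-0.0025, 0.0005, 1.1456], 80],
    [[0.1872, -0.0727, 0.0024], [-0.0025, 0.0005, 1.1456], 80]
  ]
}}

```text
clock: 5.03
tcp_pos: [0.4772, -0.121, 0.3509]
tool_rot: [0.707, 0.027, 0.706, -0.026]
wrist_force: [0.3, -0.1, 0.0]
gripper_width: 0.684
```

Run:
```python
from h import *
P,Q=pose(0,0,center=True); print(P,TP)
print(rel(P,Q))
for n,c in(("side",(200,100,340,300)),("top",(220,130,380,250))):
    im=viewer.read_camera(n); p=proj(n,[TP,P]); print(p)
    cv2.imwrite(f"pics/{n}2.png",cv2.resize(im[c[1]:c[3],c[0]:c[2]],None,fx=3,fy=3)[:,:,::-1])
```

```text
[ 0.4774 -0.1205  0.18  ] [ 0.47715173 -0.12098669  0.35093436]
(array([ 0.1709,  0.0004, -0.0002]), array([-0.0019,  0.0022, -0.0006]))
[[277.4766032  179.20966465]
 [276.24099952 222.24105724]]
[[339.42386394 206.28806409]
 [330.50626259 213.98563675]]
```

View pics/side2.png

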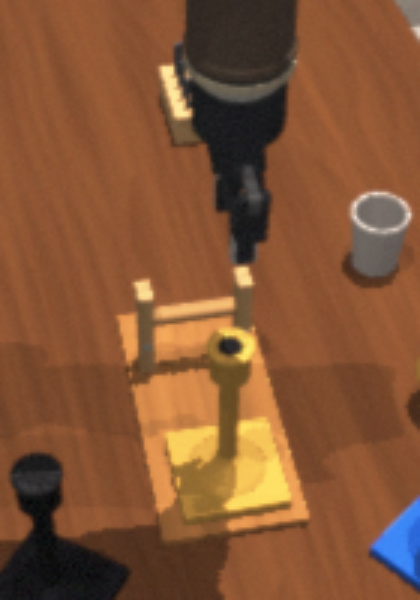

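View pics/top2.png

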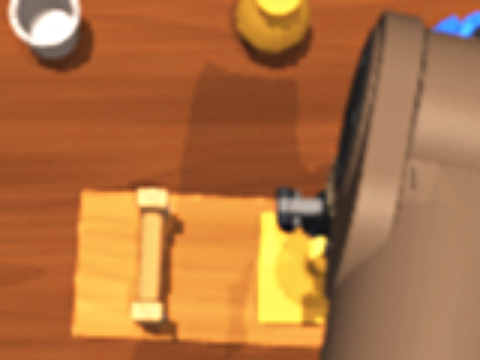

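>>> {"fn": "arm_command", "kwargs": {
  "commands": [
    [[0.02, 0, 0], [0, 0, 0], 80],
    [[0.05, 0, 0], [0, 0, 0], 80],
    [[0.08, 0, 0], [0, 0, 0], 80],
    [[0.1, 0, 0], [0, 0, 0], 80],
    [[0.115, 0.0004, 0], [-0.002, 0.002, 0], 80],
    [[0.13, 0.0004, 0], [-0.002, 0.002, 0], 80],
    [[0.145, 0.0004, 0], [-0.002, 0.002, 0], 80],
    [[0.16, 0.0004, 0], [-0.002, 0.002, 0], 80],
    [[0.171, 0.0004, 0], [-0.002, 0.002, 0], 80],
    [[0.171, 0.0004, 0], [-0.002, 0.002, 0], 98],
    [[0.171, 0.0004, 0], [-0.002, 0.002, 0], 98],
    [[0.171, 0.0004, 0], [-0.002, 0.002, 0], 98]
  ]
}}

```text
clock: 6.62
tcp_pos: [0.4781, -0.1189, 0.1798]
tool_rot: [0.707, 0.025, 0.707, -0.024]
wrist_force: [0.0, 0.1, -0.3]
gripper_width: 0.62
```

Run:
```python
from h import *
for n,c in(("side",(220,150,320,300)),("top",(220,130,380,250))):
    im=viewer.read_camera(n)
    cv2.imwrite(f"pics/{n}3.png",cv2.resize(im[c[1]:c[3],c[0]:c[2]],None,fx=4,fy=4,interpolation=cv2.INTER_CUBIC)[:,:,::-1])
w=s["gripper_width"]*.085; print(w,TP,s["wrist_force"])
for i in range(0,11):
    th=np.radians(3*i); print(3*i,rel(*pose(th,.8*th,w=w)))
```

```text
0.052715118298351384 [ 0.47808514 -0.11890651  0.17981715] [ 0.01914864  0.06567457 -0.30505863]
0 (array([-0.0002,  0.0047, -0.0005]), array([ 0.004 , -0.0002, -0.0003]))
3 (array([-0.0028,  0.0137, -0.0005]), array([ 0.004 , -0.0001, -0.0422]))
6 (array([-0.0049,  0.0227, -0.0005]), array([ 0.004 , -0.    , -0.0841]))
9 (array([-0.0065,  0.0319, -0.0004]), array([ 0.004,  0.   , -0.126]))
12 (array([-0.0076,  0.0412, -0.0004]), array([ 4.000e-03,  1.000e-04, -1.679e-01]))
15 (array([-0.0083,  0.0505, -0.0004]), array([ 4.000e-03,  2.000e-04, -2.098e-01]))
18 (array([-0.0085,  0.0598, -0.0003]), array([ 0.004 ,  0.0003, -0.2516]))
21 (array([-0.0081,  0.0692, -0.0003]), array([ 0.004 ,  0.0004, -0.2935]))
24 (array([-0.0073,  0.0785, -0.0003]), array([ 0.004 ,  0.0005, -0.3354]))
27 (array([-0.006 ,  0.0878, -0.0002]), array([ 0.004 ,  0.0006, -0.3773]))
30 (array([-0.0041,  0.0971, -0.0002]), array([ 0.004 ,  0.0006, -0.4192]))
```

View pics/side3.png

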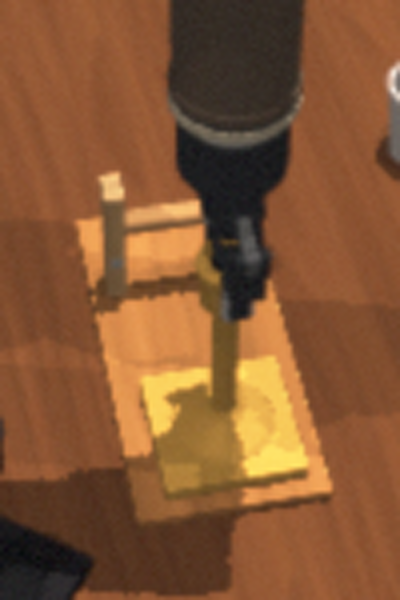

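Run:
```python
from h import *
p=TP-CD*.038+[0,0,.006]
print((proj('side',[p,C0+[0,0,.16],C0+[0,0,.03]])-[220,150])*4)
```

```text
[[236.64879128 322.8062751 ]
 [224.74892013 296.24530557]
 [221.50338328 406.11712014]]
```

>>> {"fn": "arm_command", "kwargs": {
  "commands": [
    [[0, 0.002, -0.0005], [0.004, 0, 0], 98],
    [[0, 0.0047, -0.0005], [0.004, 0, 0], 98],
    [[-0.0015, 0.009, -0.0005], [0.004, 0, -0.021], 98],
    [[-0.0028, 0.0137, -0.0005], [0.004, 0, -0.042], 98],
    [[-0.0039, 0.0182, -0.0005], [0.004, 0, -0.063], 98],
    [[-0.0049, 0.0227, -0.0005], [0.004, 0, -0.084], 98],
    [[-0.0057, 0.0273, -0.0005], [0.004, 0, -0.105], 98],
    [[-0.0065, 0.0319, -0.0005], [0.004, 0, -0.126], 98],
    [[-0.007, 0.0365, -0.0004], [0.004, 0, -0.147], 98],
    [[-0.0076, 0.0412, -0.0004], [0.004, 0, -0.168], 98]
  ]
}}

```text
clock: 7.98
tcp_pos: [0.4802, -0.078, 0.1874]
tool_rot: [0.702, -0.034, 0.706, -0.085]
wrist_force: [-1.4, -3.0, 0.8]
gripper_width: 0.615
```

Run:
```python
from h import *
for n,c in(("side",(220,150,320,300)),("top",(220,130,380,250))):
    im=viewer.read_camera(n)
    cv2.imwrite(f"pics/{n}4.png",cv2.resize(im[c[1]:c[3],c[0]:c[2]],None,fx=4,fy=4,interpolation=cv2.INTER_CUBIC)[:,:,::-1])
w=s["gripper_width"]*.085; print(w,TP,s["wrist_force"],s["moment"])
for i in range(4,15):
    th=np.radians(3*i); print(3*i,*rel(*pose(th,.8*th,w=w)))
```

```text
0.052292427193638566 [ 0.48018491 -0.07796551  0.18742983] [-1.37326958 -3.00596332  0.78486027] [-0.295272    0.12382178 -0.03516838]
12 [-0.0001 -0.      0.0003] [-0.0002 -0.0003  0.0013]
15 [-0.0023  0.009   0.0003] [-0.0002 -0.0003 -0.0405]
18 [-0.004   0.0182  0.0003] [-0.0002 -0.0003 -0.0824]
21 [-0.0053  0.0275  0.0003] [-0.0002 -0.0003 -0.1243]
24 [-0.006   0.0369  0.0003] [-0.0002 -0.0003 -0.1662]
27 [-0.0063  0.0462  0.0003] [-2.000e-04 -3.000e-04 -2.081e-01]
30 [-0.0061  0.0556  0.0003] [-2.0e-04 -3.0e-04 -2.5e-01]
33 [-0.0054  0.065   0.0003] [-2.000e-04 -3.000e-04 -2.919e-01]
36 [-0.0041  0.0744  0.0003] [-2.000e-04 -3.000e-04 -3.338e-01]
39 [-0.0024  0.0836  0.0003] [-2.000e-04 -3.000e-04 -3.756e-01]
42 [-0.0002  0.0928  0.0003] [-1.000e-04 -3.000e-04 -4.175e-01]
```

View pics/side4.png

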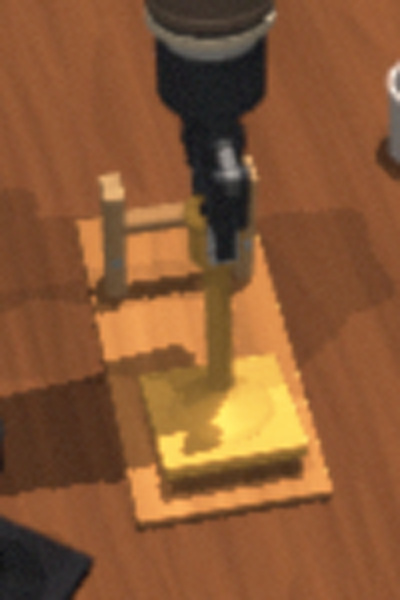

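View pics/top4.png

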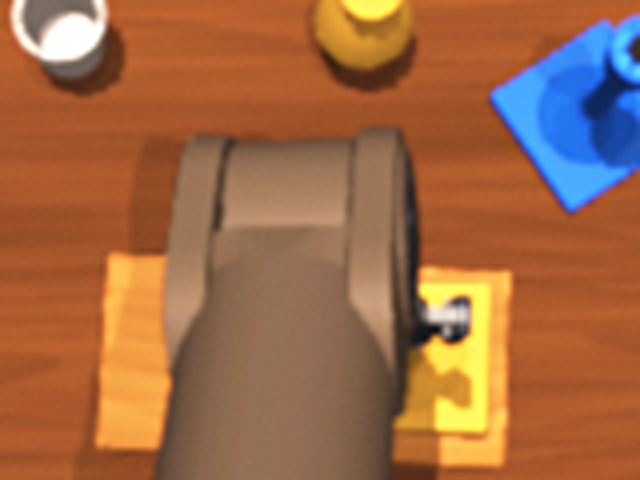

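>>> {"fn": "arm_command", "kwargs": {
  "commands": [
    [[-0.0012, 0.0045, 0], [0, 0, -0.021], 98],
    [[-0.0023, 0.009, 0], [0, 0, -0.0405], 98],
    [[-0.0032, 0.0136, 0], [0, 0, -0.0615], 98],
    [[-0.004, 0.0182, 0], [0, 0, -0.0824], 98],
    [[-0.0047, 0.0228, 0], [0, 0, -0.103], 98],
    [[-0.0053, 0.0275, 0], [0, 0, -0.1243], 98],
    [[-0.0057, 0.0322, 0], [0, 0, -0.145], 98],
    [[-0.006, 0.0369, 0], [0, 0, -0.1662], 98],
    [[-0.0062, 0.0415, 0], [0, 0, -0.187], 98],
    [[-0.0063, 0.0462, 0], [0, 0, -0.208], 98],
    [[-0.0063, 0.0509, 0], [0, 0, -0.229], 98],
    [[-0.0061, 0.0556, 0], [0, 0, -0.25], 98],
    [[-0.0058, 0.0603, 0], [0, 0, -0.271], 98],
    [[-0.0054, 0.065, 0], [0, 0, -0.292], 98],
    [[-0.0048, 0.0697, 0], [0, 0, -0.313], 98],
    [[-0.0041, 0.0744, 0], [0, 0, -0.334], 98]
  ]
}}

```text
clock: 10.07
tcp_pos: [0.4858, -0.0028, 0.1788]
tool_rot: [0.678, -0.152, 0.691, -0.2]
wrist_force: [-0.6, -0.6, 0.2]
gripper_width: 0.614
```

Run:
```python
from h import *
for n,c in(("side",(220,150,320,300)),("top",(220,130,380,250))):
    im=viewer.read_camera(n)
    cv2.imwrite(f"pics/{n}5.png",cv2.resize(im[c[1]:c[3],c[0]:c[2]],None,fx=4,fy=4,interpolation=cv2.INTER_CUBIC)[:,:,::-1])
w=s["gripper_width"]*.085; print(w,TP,s["wrist_force"],s["moment"],s["joint_positions"])
for i in range(12,25):
    th=np.radians(3*i); print(3*i,*rel(*pose(th,.8*th,w=w)))
```

```text
0.05220708277905529 [ 0.48576028 -0.00283843  0.17880088] [-0.59838512 -0.55823316  0.21316981] [ 0.26266087  0.01674103 -0.03338878] [-0.91551268  0.43802388  0.6530154   1.9666384   0.24589434  1.01733284
  1.06375981]
36 [ 0.0005 -0.0013  0.0002] [0.0018 0.0005 0.001 ]
39 [-0.001   0.008   0.0003] [ 0.0018  0.0006 -0.0409]
42 [-0.0019  0.0174  0.0003] [ 0.0017  0.0006 -0.0828]
45 [-0.0023  0.0269  0.0003] [ 0.0017  0.0007 -0.1247]
48 [-0.0023  0.0363  0.0003] [ 0.0017  0.0007 -0.1665]
51 [-0.0017  0.0458  0.0003] [ 0.0017  0.0007 -0.2084]
54 [-0.0006  0.0552  0.0003] [ 0.0017  0.0008 -0.2503]
57 [0.0009 0.0646 0.0004] [ 0.0017  0.0008 -0.2922]
60 [0.003  0.0739 0.0004] [ 0.0017  0.0008 -0.3341]
63 [0.0055 0.083  0.0004] [ 0.0016  0.0009 -0.376 ]
66 [0.0086 0.0921 0.0004] [ 0.0016  0.0009 -0.4179]
69 [0.0121 0.1009 0.0004] [ 0.0016  0.0009 -0.4598]
72 [0.016  0.1096 0.0004] [ 0.0016  0.001  -0.5016]
```

View pics/side5.png

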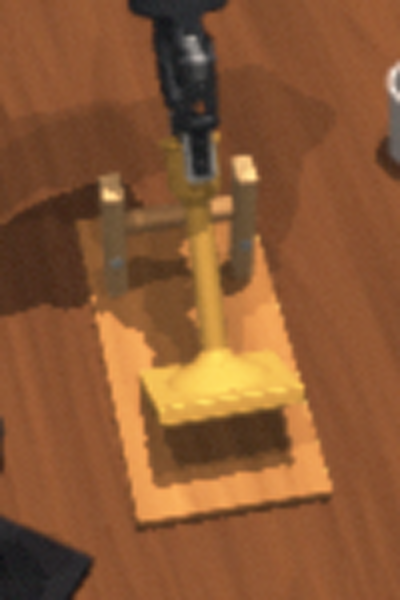

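View pics/top5.png

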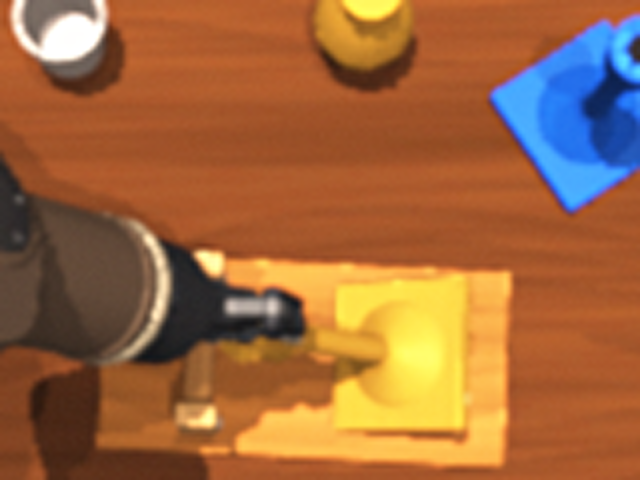

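```bash
cat >> h.py <<'E'
def ep(a,sv,l,th): return TOE+CD*(a*np.cos(th)+sv*np.sin(th))+np.array([0,0,1])*(-a*np.sin(th)+sv*np.cos(th))+LAT*l
def overlay(n,c,th,name,f=4):
    im=viewer.read_camera(n)[c[1]:c[3],c[0]:c[2]]
    im=cv2.resize(im,None,fx=f,fy=f,interpolation=cv2.INTER_CUBIC)[:,:,::-1].copy()
    def L(pts,col):
        q=((proj(n,np.array(pts))-[c[0],c[1]]+.5)*f).astype(int); cv2.polylines(im,[q.reshape(-1,1,2)],False,col,1)
    L([ep(-.055,.03,0,th),ep(-.055,.2,0,th)],(255,0,0))
    t=np.linspace(0,6.3,40)
    L([ep(-.055+.02*np.cos(k),.2,.02*np.sin(k),th) for k in t],(255,0,255))
    L([ep(a,z,l,th) for a,l,z in[(0,-.055,.014),(0,.055,.014),(-.11,.055,.014),(-.11,-.055,.014),(0,-.055,.014)]],(0,255,0))
    cv2.imwrite(name,im)
E
python3 - <<'E'
from h import *
th=np.radians(36)
overlay('side',(220,150,320,300),th,'pics/s6.png'); overlay('top',(220,160,370,260),th,'pics/t6.png',5)
E
```

```text
(no output)
```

View pics/s6.png

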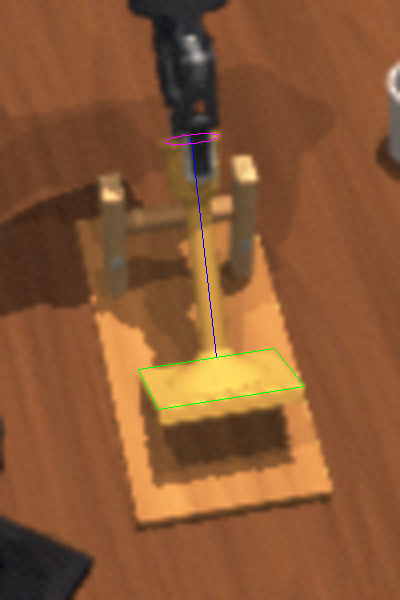

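View pics/t6.png

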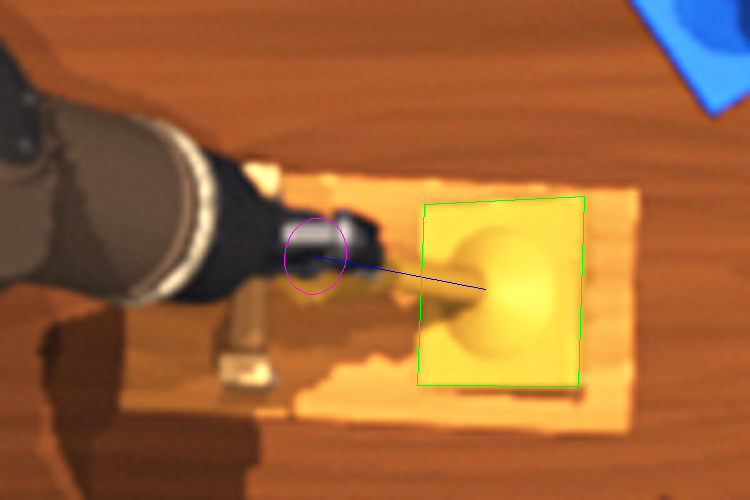

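>>> {"fn": "arm_command", "kwargs": {
  "commands": [
    [[0, 0.0035, 0], [0.002, 0, -0.02], 98],
    [[-0.001, 0.008, 0], [0.002, 0, -0.041], 98],
    [[-0.0015, 0.0127, 0], [0.002, 0, -0.062], 98],
    [[-0.0019, 0.0174, 0], [0.002, 0, -0.083], 98],
    [[-0.0021, 0.0222, 0], [0.002, 0, -0.104], 98],
    [[-0.0023, 0.0269, 0], [0.002, 0, -0.125], 98],
    [[-0.0023, 0.0316, 0], [0.002, 0, -0.146], 98],
    [[-0.0023, 0.0363, 0], [0.002, 0, -0.1665], 98],
    [[-0.002, 0.041, 0], [0.002, 0, -0.1875], 98],
    [[-0.0017, 0.0458, 0], [0.002, 0, -0.2084], 98],
    [[-0.0012, 0.0505, 0], [0.002, 0, -0.229], 98],
    [[-0.0006, 0.0552, 0], [0.002, 0, -0.25], 98]
  ]
}}

```text
clock: 11.78
tcp_pos: [0.4892, 0.0457, 0.1526]
tool_rot: [0.648, -0.236, 0.666, -0.284]
wrist_force: [-0.0, -0.0, 1.5]
gripper_width: 0.616
```

Run:
```python
from h import *
w=s["gripper_width"]*.085; print(w,TP,s["wrist_force"],s["moment"],s["joint_positions"])
for i in range(54,75,2):
    th=np.radians(i); print(i,*rel(*pose(th,.8*th,w=w)))
th=np.radians(54)
overlay('side',(220,150,320,300),th,'pics/s7.png'); overlay('top',(220,160,370,260),th,'pics/t7.png',5)
```

```text
0.05232058186895385 [0.48924207 0.04568568 0.15259023] [-0.00581017 -0.02976243  1.45668228] [ 0.65270051 -0.03831948 -0.06240163] [-1.06123518  0.65516164  0.65891554  1.88724195  0.29043113  1.125575
  0.88520974]
54 [-0.0001 -0.      0.0003] [-0.0001  0.0009 -0.0001]
56 [-0.0007  0.0063  0.0003] [-0.0001  0.0009 -0.028 ]
58 [-0.001   0.0126  0.0003] [-0.0001  0.0009 -0.0559]
60 [-0.0012  0.0189  0.0003] [-0.0002  0.0009 -0.0839]
62 [-0.0011  0.0253  0.0003] [-0.0002  0.0009 -0.1118]
64 [-0.0008  0.0316  0.0003] [-0.0002  0.0009 -0.1397]
66 [-0.0003  0.038   0.0003] [-0.0002  0.0009 -0.1676]
68 [0.0004 0.0443 0.0003] [-0.0002  0.0009 -0.1956]
70 [0.0014 0.0506 0.0003] [-2.000e-04  9.000e-04 -2.235e-01]
72 [0.0026 0.0568 0.0003] [-2.000e-04  9.000e-04 -2.514e-01]
74 [0.004  0.063  0.0003] [-2.000e-04  9.000e-04 -2.793e-01]
```

View pics/s7.png

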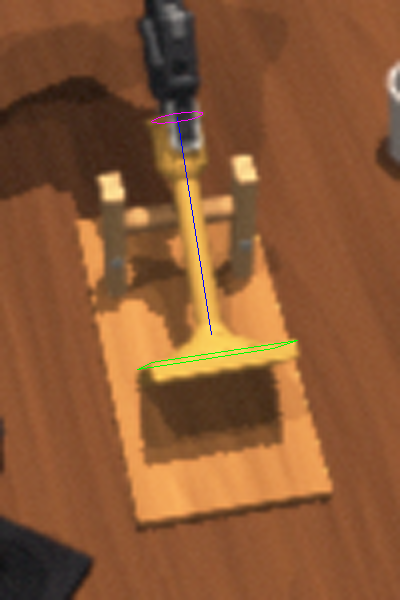

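View pics/t7.png

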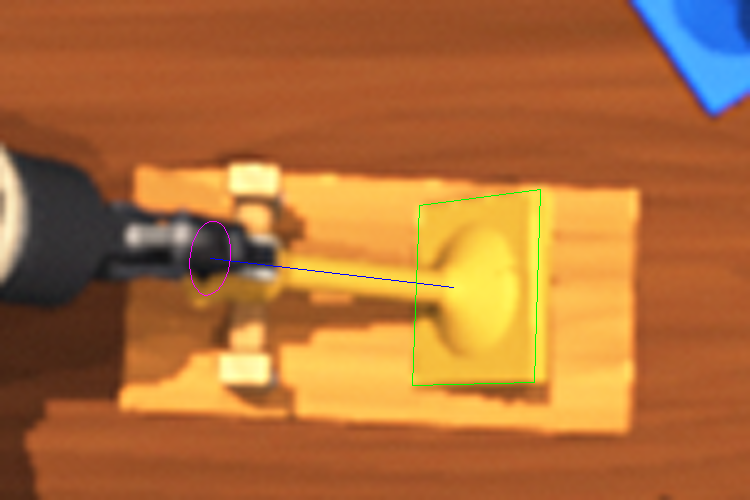

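>>> {"fn": "arm_command", "kwargs": {
  "commands": [
    [[-0.0004, 0.0032, 0], [0, 0, -0.014], 98],
    [[-0.0007, 0.0063, 0], [0, 0, -0.028], 98],
    [[-0.0009, 0.0095, 0], [0, 0, -0.042], 98],
    [[-0.001, 0.0126, 0], [0, 0, -0.056], 98],
    [[-0.0011, 0.0158, 0], [0, 0, -0.07], 98],
    [[-0.0012, 0.0189, 0], [0, 0, -0.084], 98],
    [[-0.0012, 0.0221, 0], [0, 0, -0.098], 98],
    [[-0.0011, 0.0253, 0], [0, 0, -0.112], 98],
    [[-0.001, 0.0284, 0], [0, 0, -0.126], 98],
    [[-0.0008, 0.0316, 0], [0, 0, -0.14], 98],
    [[-0.0006, 0.0348, 0], [0, 0, -0.154], 98],
    [[-0.0003, 0.038, 0], [0, 0, -0.168], 98],
    [[-0.0003, 0.038, 0], [0, 0, -0.168], 98]
  ]
}}

```text
clock: 13.5
tcp_pos: [0.4911, 0.0747, 0.1258]
tool_rot: [0.622, -0.292, 0.644, -0.337]
wrist_force: [-0.6, 0.3, 1.3]
gripper_width: 0.614
```

Run:
```python
from h import *
w=s["gripper_width"]*.085; print(w,TP,s["wrist_force"],s["moment"],s["joint_positions"])
for i in range(66,78,2):
    th=np.radians(i); print(i,*rel(*pose(th,.8*th,w=w)))
th=np.radians(66)
overlay('side',(220,150,320,300),th,'pics/s8.png'); overlay('top',(220,160,370,260),th,'pics/t8.png',5)
```

```text
0.05220204263814485 [0.49114087 0.07465584 0.12582307] [-0.57954794  0.2921373   1.25783119] [ 0.94676848 -0.09258532  0.01863655] [-1.12019769  0.82374459  0.65063638  1.81175869  0.29473953  1.20773078
  0.80910735]
66 [ 0.0003 -0.0016  0.0005] [0.0022 0.002  0.0009]
68 [-0.      0.0048  0.0006] [ 0.0022  0.002  -0.027 ]
70 [-0.0001  0.0112  0.0006] [ 0.0022  0.002  -0.0549]
72 [0.     0.0175 0.0006] [ 0.0021  0.0021 -0.0829]
74 [0.0003 0.0239 0.0006] [ 0.0021  0.0021 -0.1108]
76 [0.0009 0.0303 0.0006] [ 0.0021  0.0021 -0.1387]
```

View pics/s8.png

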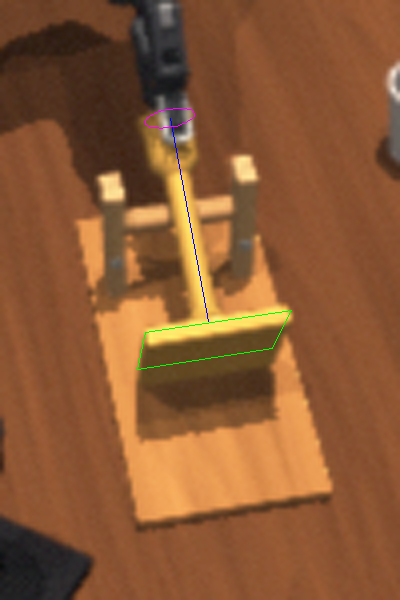

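View pics/t8.png

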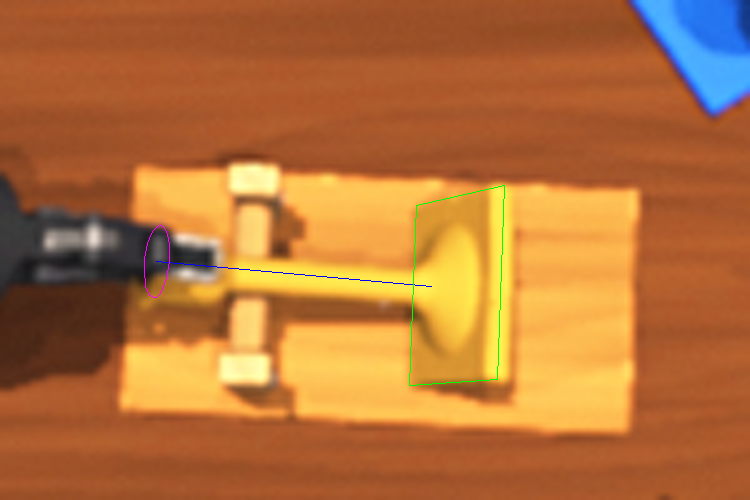

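Run:
```python
from h import *
c=(220,160,370,260)
im0=viewer.read_camera('top'); im1=viewer.read_camera('side')
out=[]
for n,im,c in(('top',im0,(250,180,340,260)),('side',im1,(230,180,320,260))):
  for d in(63,67,71):
    th=np.radians(d); f=4
    z=cv2.resize(im[c[1]:c[3],c[0]:c[2]],None,fx=f,fy=f,interpolation=cv2.INTER_CUBIC)[:,:,::-1].copy()
    for zz,col in((.014,(0,255,0)),(0,(255,0,0))):
      q=np.array([ep(a,zz,l,th) for a,l in[(0,-.055),(0,.055),(-.11,.055),(-.11,-.055),(0,-.055)]])
      q=((proj(n,q)-[c[0],c[1]]+.5)*f).astype(int); cv2.polylines(z,[q.reshape(-1,1,2)],False,col,1)
    out.append(z[:, :250] if False else z)
a=np.hstack(out[:3]);b=np.hstack(out[3:])
v=np.vstack([a,b]); v=cv2.resize(v,(800,int(800*v.shape[0]/v.shape[1]))); cv2.imwrite('pics/f9.png',v); print(v.shape)
```

```text
(474, 800, 3)
```

View pics/f9.png

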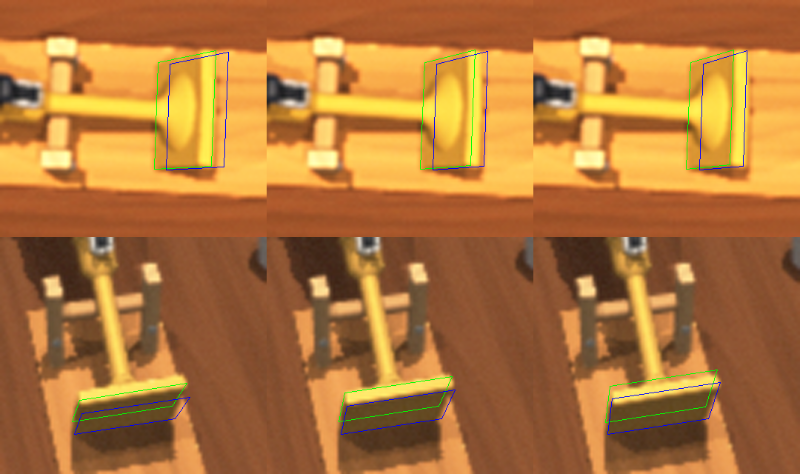

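>>> {"fn": "arm_command", "kwargs": {
  "commands": [
    [[0, 0.0008, 0], [0, 0, -0.007], 98],
    [[0, 0.0032, 0], [0, 0, -0.02], 98],
    [[0, 0.0056, 0], [0, 0, -0.03], 98],
    [[0, 0.008, 0], [0, 0, -0.041], 98],
    [[0, 0.008, 0], [0, 0, -0.041], 98]
  ]
}}

```text
clock: 14.32
tcp_pos: [0.4915, 0.0792, 0.1197]
tool_rot: [0.615, -0.305, 0.638, -0.349]
wrist_force: [0.3, -0.2, -0.6]
gripper_width: 0.612
```

Run:
```python
from h import *
print(s['wrist_force'],TP)
im0=viewer.read_camera('top'); im1=viewer.read_camera('side')
out=[]
for n,im,c in(('top',im0,(235,180,325,250)),('side',im1,(230,170,320,260))):
  for d in(68,70,72):
    th=np.radians(d); f=6
    z=cv2.resize(im[c[1]:c[3],c[0]:c[2]],None,fx=f,fy=f,interpolation=cv2.INTER_CUBIC)[:,:,::-1].copy()
    for zz,col in((.014,(0,255,0)),(0,(255,0,0))):
      q=np.array([ep(a,zz,l,th) for a,l in[(0,-.055),(0,.055),(-.11,.055),(-.11,-.055),(0,-.055)]])
      q=((proj(n,q)-[c[0],c[1]]+.5)*f).astype(int); cv2.polylines(z,[q.reshape(-1,1,2)],False,col,1)
    out.append(z)
a=np.hstack(out[:3]);b=np.hstack(out[3:])
v=np.vstack([a,b]); v=cv2.resize(v,(800,int(800*v.shape[0]/v.shape[1])),interpolation=cv2.INTER_AREA); cv2.imwrite('pics/f10.png',v); print(v.shape)
```

```text
[ 0.33875516 -0.21553794 -0.5597585 ] [0.4915173  0.0792053  0.11965659]
(474, 800, 3)
```

View pics/f10.png

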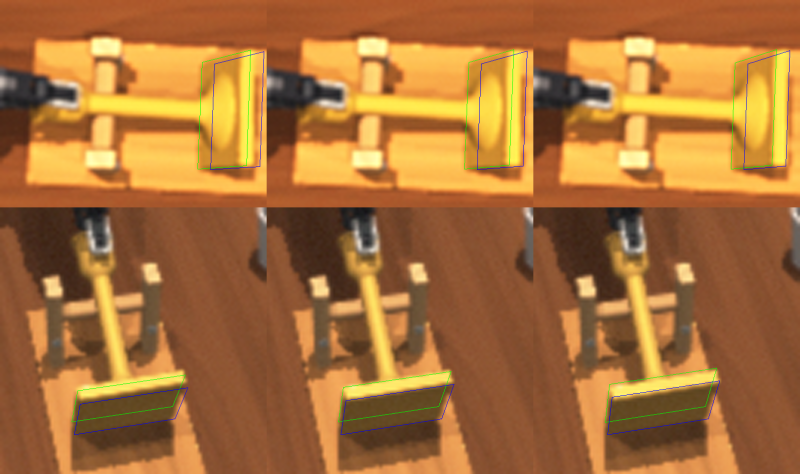

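>>> {"fn": "arm_command", "kwargs": {
  "commands": [
    [[0, 0, 0], [0, 0, 0], 95],
    [[0, 0, 0], [0, 0, 0], 92],
    [[0, 0, 0], [0, 0, 0], 89],
    [[0, 0, 0], [0, 0, 0], 86],
    [[0, 0, 0], [0, 0, 0], 83],
    [[0, 0, 0], [0, 0, 0], 80],
    [[0, 0, 0], [0, 0, 0], 78],
    [[0, 0, 0], [0, 0, 0], 78]
  ]
}}

```text
clock: 15.42
tcp_pos: [0.4916, 0.0789, 0.12]
tool_rot: [0.615, -0.305, 0.638, -0.35]
wrist_force: [0.1, 0.1, 0.2]
gripper_width: 0.693
```

Run:
```python
from h import *
print(s['wrist_force'],TP)
im0=viewer.read_camera('top'); im1=viewer.read_camera('side')
out=[]
for n,im,c in(('top',im0,(235,180,325,250)),('side',im1,(230,170,320,260))):
  for d in(68,70,72):
    th=np.radians(d); f=6
    z=cv2.resize(im[c[1]:c[3],c[0]:c[2]],None,fx=f,fy=f,interpolation=cv2.INTER_CUBIC)[:,:,::-1].copy()
    for zz,col in((.014,(0,255,0)),(0,(255,0,0))):
      q=np.array([ep(a,zz,l,th) for a,l in[(0,-.055),(0,.055),(-.11,.055),(-.11,-.055),(0,-.055)]])
      q=((proj(n,q)-[c[0],c[1]]+.5)*f).astype(int); cv2.polylines(z,[q.reshape(-1,1,2)],False,col,1)
    out.append(z)
a=np.hstack(out[:3]);b=np.hstack(out[3:])
v=np.vstack([a,b]); v=cv2.resize(v,(800,int(800*v.shape[0]/v.shape[1])),interpolation=cv2.INTER_AREA); cv2.imwrite('pics/f11.png',v)
```

```text
[0.12817112 0.14226013 0.22370355] [0.49158    0.07888582 0.12004886]
```

View pics/f11.png

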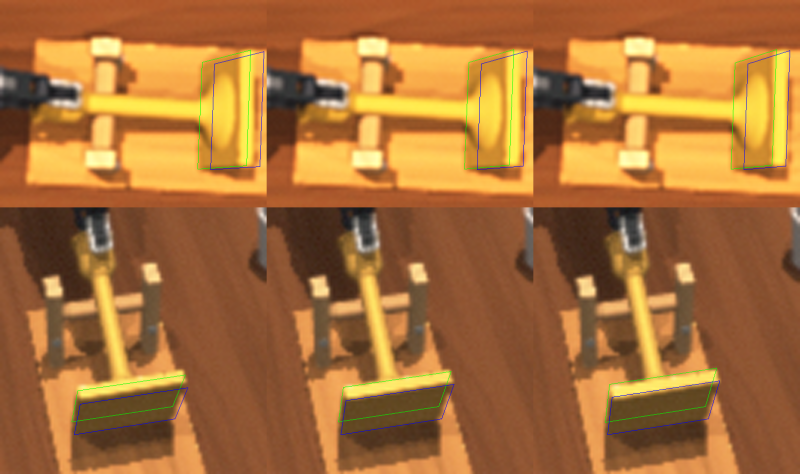

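>>> {"fn": "arm_command", "kwargs": {
  "commands": [
    [[-0.005, 0.0015, 0], [0, 0, 0], 78],
    [[-0.01, 0.003, 0], [0, 0, 0], 78],
    [[-0.016, 0.0047, 0], [0, 0, 0], 78],
    [[-0.022, 0.0064, 0], [0, 0, 0], 78],
    [[-0.03, 0.0087, 0], [0, 0, 0], 78],
    [[-0.038, 0.011, 0], [0, 0, 0], 78],
    [[-0.046, 0.0133, 0], [0, 0, 0], 78],
    [[-0.055, 0.016, 0], [0, 0, 0], 78],
    [[-0.065, 0.019, 0], [0, 0, 0], 78],
    [[-0.075, 0.022, 0], [0, 0, 0], 78],
    [[-0.088, 0.025, 0], [0, 0, 0], 78],
    [[-0.088, 0.025, 0], [0, 0, 0], 78]
  ]
}}

```text
clock: 17.02
tcp_pos: [0.4981, 0.1666, 0.1498]
tool_rot: [0.615, -0.305, 0.638, -0.349]
wrist_force: [0.4, 0.1, 0.5]
gripper_width: 0.697
```

Run:
```python
from h import *
print(s['wrist_force'],TP, TR.inv().apply([0,0,.2]))
for n in("side","top"):
    cv2.imwrite(f"pics/{n}12.png",viewer.read_camera(n)[:,:,::-1])
```

```text
[0.42591297 0.14571628 0.49879307] [0.49810708 0.16657075 0.14984424] [-1.14418710e-01 -1.64037630e-01  1.21696502e-04]
```

View pics/side12.png

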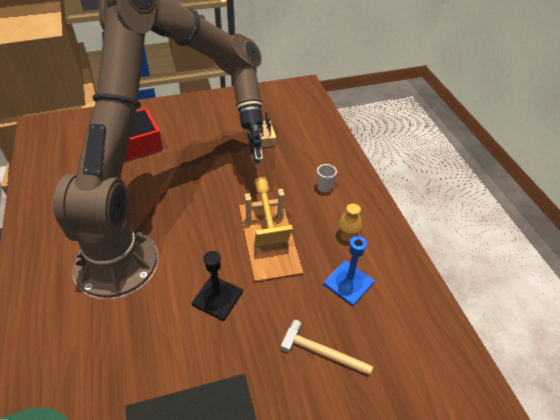

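View pics/top12.png

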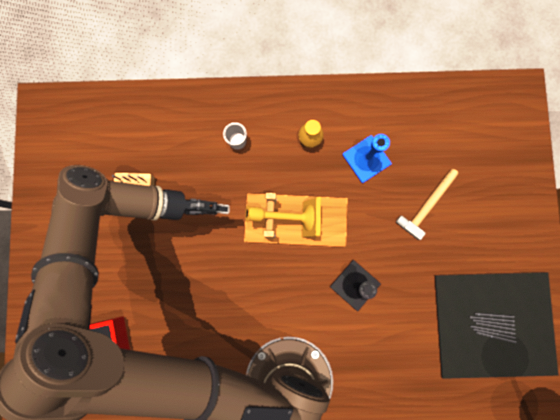

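The candlestick lies on the bar between the prongs (top view: stem from (320,217) to cup (253,214)). Other objects are where they were. I lift the arm straight up to clear everything.

>>> {"fn": "arm_command", "kwargs": {
  "commands": [
    [[-0.011, -0.016, 0], [0, 0, 0], 78],
    [[-0.028, -0.041, 0], [0, 0, 0], 78],
    [[-0.05, -0.07, 0], [0, 0, 0], 78],
    [[-0.075, -0.107, 0], [0, 0, 0], 78],
    [[-0.1, -0.143, 0], [0, 0, 0], 78],
    [[-0.114, -0.164, 0], [0, 0, 0], 78],
    [[-0.114, -0.164, 0], [0, 0, 0], 78],
    [[-0.114, -0.164, 0], [0, 0, 0], 78]
  ]
}}

```text
clock: 18.12
tcp_pos: [0.4973, 0.1646, 0.3494]
tool_rot: [0.615, -0.305, 0.638, -0.35]
wrist_force: [-0.6, 0.1, -0.8]
gripper_width: 0.695
```

Run:
```python
from h import *
print(TP,s['wrist_force'])
im={n:viewer.read_camera(n) for n in("top","side")}
def zoom(n,c,f): return cv2.resize(im[n][c[1]:c[3],c[0]:c[2]],None,fx=f,fy=f,interpolation=cv2.INTER_CUBIC)[:,:,::-1].copy()
a=zoom('top',(235,180,360,260),6); cv2.imwrite('pics/t13.png',a)
b=zoom('side',(230,170,310,285),5); cv2.imwrite('pics/s13.png',b)
for n,a,bx in(("top","top0","top"),("side","side0","side")):
    old=cv2.imread(f"pics/{a}.png")[:,:,::-1]; d=np.abs(old.astype(int)-im[n]).max(2)
    for t,r in {"top":{"vase":(295,115,328,155),"beaker":(220,120,250,153),"hammer":(393,165,462,242),"punch":(110,170,156,200)},"side":{"vase":(338,202,364,242),"beaker":(314,163,338,192),"hammer":(278,318,375,375)}}[n].items():
        print(n,t,(d[r[1]:r[3],r[0]:r[2]]>50).sum())
```

```text
[0.4973389  0.16464303 0.34943051] [-0.60126492  0.1482245  -0.82127438]
top vase 0
top beaker 0
top hammer 0
top punch 913
side vase 0
side beaker 0
side hammer 0
```

View pics/t13.png

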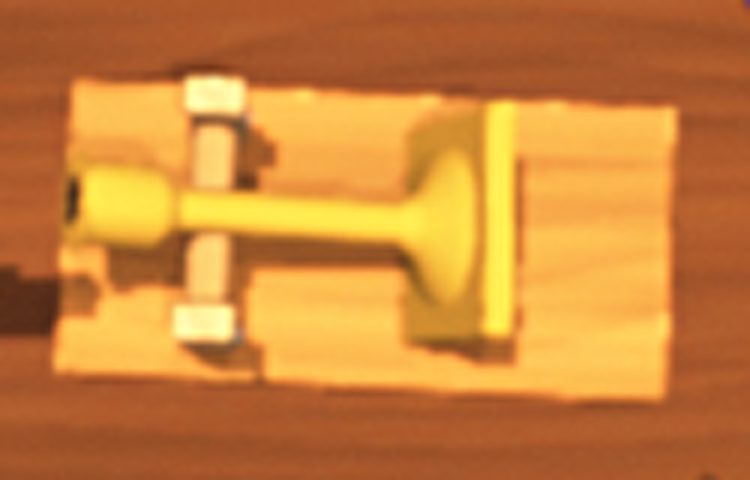

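View pics/s13.png

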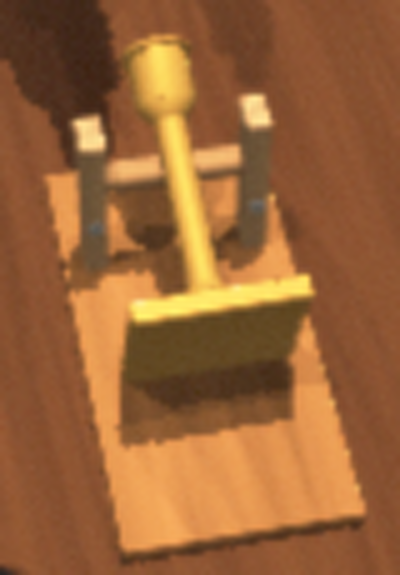

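Run:
```python
from bench import ctrl,ticket
print(ticket.job_done(), ctrl.observe()["clock"])
```

```text
the job is handed in; nothing more can be done
the job is handed in; nothing more can be done
```

I tipped the candlestick over slowly with the fingers loosely on either side of its cup, and it now lies with its stem on the cork bar. The job is handed in, at about 18 s on the clock.

How it was done: the rear finger pushed the cup while the tool leaned along with it. The front finger stayed close ahead to limit the drop past balance. I then opened the jaws gradually, withdrew along the stem and raised the arm 0.2 m straight up.

Last checks:
- **Tilt and position:** overlaying the model on the pictures gives a tilt of about 70–71 degrees. The stem lies between the prongs near the middle of the bar, and the foot edge is on the board.
- **Stem height:** at that tilt the stem point works out at about 105 mm above the bench, from geometry rather than measurement.
- **Arm:** the gripper is well clear, and the wrist force is at its noise level (about 1 N).
- **Contact force:** the wrist readings I took during the push were at most about 3.5 N. I had no continuous readings of force or turning speed, so I could not check those limits directly.
- **Other things:** the vase, beaker and hammer show no change from the first pictures.
- **Punch block:** the top picture differs there because the arm covers part of it. I judged the block unmoved by eye from the last full pictures, taken just before the final lift, and did not measure it.

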